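Load the sharpening fixture and hold its index plunger out

TASK

Take the longer of the two flat steel blades out of the wooden rack and slide it edgewise, bevelled edge up, fully home into the slot of the sharpening fixture, and let go of it. Then pull the fixture's sprung index plunger fully up by its knob, clear of its hole in the disc, and finish while still holding it up there, so that the disc is free to be turned later. Leave the other blade and the things lying around where they are.

Things in the scene. Friction and masses are not known exactly. Their poses are not given: they have to be found in the camera images.
- long_blade: The longer flat steel blade, loose, 0.2 to 0.37 kg: 80 mm long (its x), 8 thick (y), 64 high (z, up). Only the top 6 mm are bevelled. Origin: centre of its lower edge. Starts upright in either groove of the rack, along the groove, 44 mm showing. Pinch it across its thickness at mid-length, fingertips 26 mm or more above its lower edge: they then clear the fixture's block when it is home.
- short_blade: The other steel blade, like the long one in thickness and height but only 50 mm long. It stands in the rack's other groove and must stay there. Origin: centre of its lower edge; x along its length, z up.
- rack: Fixed wooden block 120 (x) by 130 (y) by 30 mm high with two parallel grooves along its x, 76 mm apart (at y = +38 and -38 mm), each 10.5 mm wide, 86 mm long and 20 mm deep (floor 10 mm above the bench). Origin: centre of its underside.
- fixture: Fixed sharpening fixture. Origin: disc centre, on the bench. Base plate 170 (x) by 235 (y -105 to +130), 12 mm high; index disc of radius 85, top at 26; on it a steel block 116 (x) by 46 (y), top at 60, with the slot. On the +y side a bracket: post y 96 to 118, arm over the disc, top at 60, 34 wide in x, with the upright plunger at y +70. Left or right of the rack. Nothing on it turns.
- slot_mouth (a point): Centre of the slot's mouth in the top face of the fixture's block, at the fixture's x 0, y -12 mm, 60 mm above the bench. The slot runs along this frame's x (the fixture's x), is 88 mm long, 10.5 mm wide (y) and 22 mm deep, closed at both ends, with a 4 mm chamfer round the mouth.
- slot_floor (a point): Centre of the slot's floor, 38 mm above the bench, same axes; the blade's origin comes here when it is home. Its long sides are interchangeable (half turn about z is fine). A blade that is home shows 42 mm above the block.
- pull_knob (a point): Upright black ridged knob on top of the plunger, diameter 24 mm, 26 mm high. This point: centre of its underside, 64 mm above the bench when seated, 1 mm above a brass collar of radius 9 on the bracket arm; z up. Its axis is 82 mm from the slot's centre line. Free on all sides for a pinch from above. Moves straight up with the plunger, does not turn.
- plunger (a joint): Travel of the plunger in metres: 0 seated in the disc's hole, positive upwards, 0.014 at its stop. A spring pulls it down: about 6 N when seated, rising to about 11.6 N at the stop. It snaps back when let go.
- pin_tip (a point): Lower end of the plunger's 8 mm steel pin, on its axis; 8 mm below the disc's top when seated, 6 mm above it at the stop.
- seat_hole (a point): Mouth of the hole in the disc that the pin sits in, on the plunger's axis, 26 mm above the bench.
- screwdriver: Screwdriver 170 mm long lying on the bench, a bystander.
- loupe: Black eye loupe, 38 mm across and 30 mm high, standing on the bench, a bystander.
- parts_tray: Grey divided parts tray 90 by 120 by 22 mm on the bench, a bystander.
Not all that is in view belongs to the job. What is shaped like the long_blade but blue or orange is not meant.

How it is judged:
By the outcome, as a careful person would: the job done as asked, in the order asked, and still so for the second after the job is handed in, while the arm keeps its last pose, push and grip.
It also fails if it takes over 58 s, if anything falls off the work surface, if the arm or the gripper's body presses on something with over 40 N, if the wrist force passes 120 N, or if a joint passes its speed limit or range.

ROBOT

A 6-joint arm with a two-finger parallel gripper is mounted at the origin on the work surface. World frame = base frame: x ahead of the robot, y to its left, z up, the work surface at z = 0. Lengths are in mm, angles in rad, forces in N, time in s.
With the tool pointing down it reaches from about 400 to 925 mm from the base axis. Payload 3.4 kg.
Tool frame: the origin (TCP) lies at the very end of the fingers, on their centre line; the grasp point (between the pads) lies 19 mm behind it (arm.grasp_offset is the distance from the TCP to the grasp point, in mm); z points along the fingers, y is the direction in which the jaws open and shut (so a half turn about z gives the same grasp; the last joint's range is limited). The gripper opens to 85 mm and grips with 20 to 120 N. Pads are 22 mm wide; open, the fingers measure 114 mm over their backs; the gripper's body (76 mm by 85 mm) begins 54 mm behind the grasp point. The pads swing forward as they close: fully open they stand 13 mm farther back than shut.
Start: joints at [-0.073, 0.307, 1.506, -0, 1.328, -0.073], TCP at [575.005, -0.025, 231.305] pointing down, gripper open.
Joint ranges: [-3.12, 3.12], [-1.05, 2.28], [0.14, 2.33], [-1.42, 4.57], [0.1, 2.73], [-2.68, 2.68]. Speed limits (rad/s): [2.57, 2.57, 3.14, 3.14, 3.14, 3.14].

INTERFACE

Orientations are given as a unit quaternion [w, x, y, z].
In Python, from cell import arm gives the robot as it stands.
- The arm moves only by the tool jog_arm, never from a script. Its argument "series" is a list of rows, each a list of 7 numbers: the shift along the world's x, y, z in cm, then the turn, a rotation vector about the world's x, y, z in rad, then the closure, from -1 (fully open) to 1 (shut). In form: [[x, y, z, ax, ay, az, gripper], ...]. A call has 1 to 20 rows; each row shifts and turns the commanded pose from where the row before left it; what a row does not reach is not made up. A row lasts 1/10 s, in which the tool goes at most 50 mm and 8.59 degrees, less where a joint would pass 70% of its speed; a pose out of reach is approached as far as the arm can. A call with a gripper value outside its range is refused whole. The fingers move at their own pace and stop on an object; the grip force is fixed at half the most. Time passes only in rows, so rows that do not move let the fingers close. It gives the time, the measured TCP pose, the force and the opening at its end, in the units of the state.
- arm.get_state(): the state, without advancing time (a new reading comes with each control period).
- arm.camera(name): name is "scene" or "side" or "wrist"; returns a dict with "pixels" (384x512x3 uint8, red, green, blue), "intrinsics" (3x3 intrinsics, pixels), "dist" ([k1, k2, p1, p2, k3] as OpenCV has them; the pictures are not rectified), "position" and "orientation" of the camera in the world. Camera axes: x right, y down, z forward; pixel columns grow to the right and rows downward; lengths in mm; the calibration is good to about 2 mm. A picture is of the moment at which its call begins. There is no depth.
- arm.sign_off(): hands the job in, once; it reports no verdict.
The state is a dict: "clock": time; "joint_pos": joint angles; "qvel": joint speeds; "joint_torque": joint torques, N m; "position": TCP position; "tool_rot": TCP orientation; "contact_force": force on the tool from outside, world axes, zero at the start; "moment": the same for the moment, N m; "grip_width": finger opening in mm.
Only numpy, scipy, OpenCV 4.12 (cv2) and the standard library are available. Lean on these libraries where they do the work, as an engineer would, in place of code of your own. Each camera call takes 0.05 s, during which the arm holds its last target.

## Working session

There is one attempt and no reset: what is moved stays moved. The work goes in short steps, Python scripts to look and compute and a tool call to move; the robot and the scene stay as the last step left them, time stands still between calls to the robot, and variables do not carry over. Pictures are saved under pics/ and viewed, and the job is handed in when it is done.

Besides the shell and the picture viewer there is one more tool, called after "Emit:" as name(argument=value, ...) on one line, values as JSON. jog_arm: Moves the arm, as the interface text tells. Its arguments: {"type":"object","properties":{"series":{"type":"array"}},"required":["series"]}

```bash
mkdir -p pics; ls; python3 - <<'E'
from cell import arm
import cv2
s=arm.get_state();print(s)
for n in("scene","side","wrist"):
    c=arm.camera(n);cv2.imwrite(f"pics/{n}0.png",c["pixels"][:,:,::-1]);print(n,c["intrinsics"],c["dist"],c["position"],c["orientation"])
print(arm.grasp_offset)
E
```

```text
pics
{'clock': 0.0, 'joint_pos': array([-7.34942810e-02,  3.07573764e-01,  1.50767486e+00,  1.68083866e-05,
        1.32837085e+00, -7.34709835e-02]), 'qvel': array([-0.00126298, -0.00166724,  0.00079474,  0.0001144 , -0.00028346,
        0.00024723]), 'joint_torque': array([-2.40806599e-03, -4.57556927e+01, -2.51919490e+01, -3.95127336e-04,
        1.32516641e-02, -2.41733758e-06]), 'position': array([5.74312008e+02, 3.54919810e-02, 2.30380029e+02]), 'tool_rot': array([-7.72591122e-04,  7.07116087e-01,  7.07096749e-01, -6.55868699e-04]), 'contact_force': array([ 0.2886931 , -0.85866229,  0.31189579]), 'moment': array([ 0.01171096,  0.00138972, -0.01244887]), 'grip_width': 85.39431228348828}
scene [[493.57486584   0.         259.80565959]
 [  0.         493.57486584 188.24878276]
 [  0.           0.           1.        ]] [0.02535339 0.         0.         0.         0.        ] [1236.35455072 -267.21839434  890.06676835] [-0.27334104  0.77372279  0.53614538 -0.19795416]
side [[423.02573357   0.         256.69628384]
 [  0.         423.02573357 188.89323416]
 [  0.           0.           1.        ]] [-0.14223666  0.          0.          0.          0.        ] [249.58585488 519.67618506 616.08284481] [ 0.12768115 -0.2547445   0.87357988 -0.39453891]
wrist [[298.08703403   0.         258.08881588]
 [  0.         298.08703403 190.96110373]
 [  0.           0.           1.        ]] [-0.03361496  0.          0.          0.          0.        ] [574.61028943  66.6399209  372.50729281] [ 1.34510627e-01  9.90911325e-01  6.96546836e-04 -1.07289069e-03]
18.700000000000003
```

View pics/scene0.png

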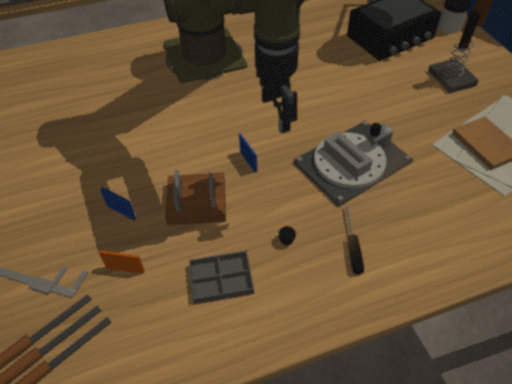

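View pics/side0.png

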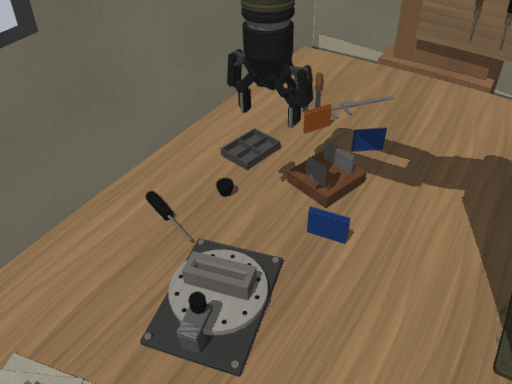

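View pics/wrist0.png

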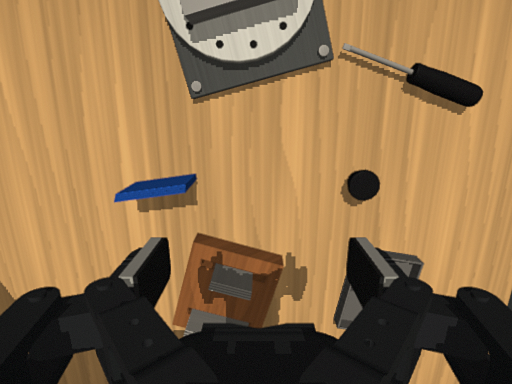

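```bash
cat > h.py <<'E'
import numpy as np,cv2
from scipy.spatial.transform import Rotation as R
def cam(arm,n,name=None):
    c=arm.camera(n)
    if name: cv2.imwrite(f"pics/{name}.png",c["pixels"][:,:,::-1])
    return c
def rot(q): return R.from_quat([q[1],q[2],q[3],q[0]]).as_matrix()
def rays(c,uv):
    p=cv2.undistortPoints(np.array(uv,float).reshape(-1,1,2),c["intrinsics"],c["dist"]).reshape(-1,2)
    d=np.c_[p,np.ones(len(p))]@rot(c["orientation"]).T
    return np.array(c["position"]),d
def onz(c,uv,z):
    o,d=rays(c,uv); return o+d*((np.asarray(z)-o[2])/d[:,2])[:,None]
def proj(c,P):
    Rm=rot(c["orientation"]).T; r=cv2.Rodrigues(Rm)[0]
    return cv2.projectPoints(np.array(P,float).reshape(-1,1,3),r,-Rm@np.array(c["position"]),c["intrinsics"],c["dist"])[0].reshape(-1,2)
def crop(c,name,u0,v0,u1,v1,k):
    im=c["pixels"][v0:v1,u0:u1,::-1]
    im=cv2.resize(im,None,fx=k,fy=k,interpolation=cv2.INTER_CUBIC)
    cv2.imwrite(f"pics/{name}.png",cv2.convertScaleAbs(im,alpha=1.6))
E
python3 - <<'E'
from cell import arm
from h import *
import pickle
c={n:arm.camera(n) for n in("scene","side")}
pickle.dump(c,open("c0.pkl","wb"))
crop(c["scene"],"sc_rack",150,160,240,235,8)
crop(c["side"],"sd_rack",280,130,375,210,8)
crop(c["scene"],"sc_fix",290,115,415,205,6)
crop(c["side"],"sd_fix",140,230,290,370,4)
E
```

```text
(no output)
```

View pics/sc_rack.png

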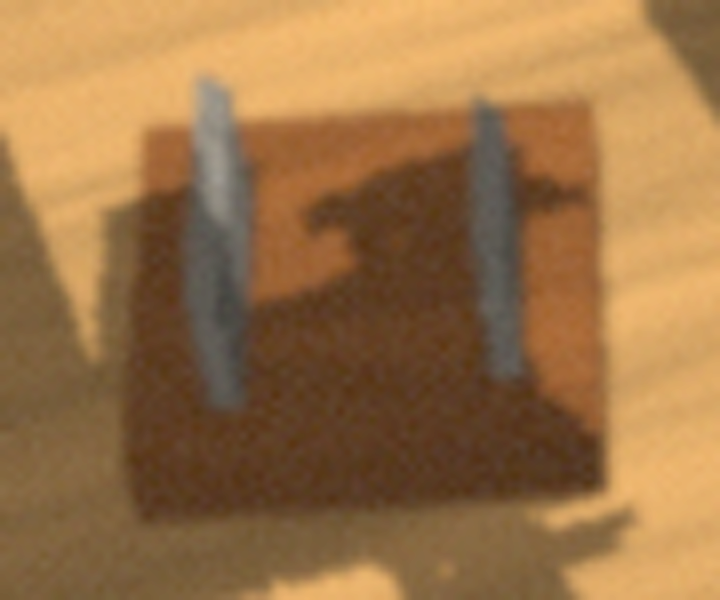

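View pics/sd_rack.png

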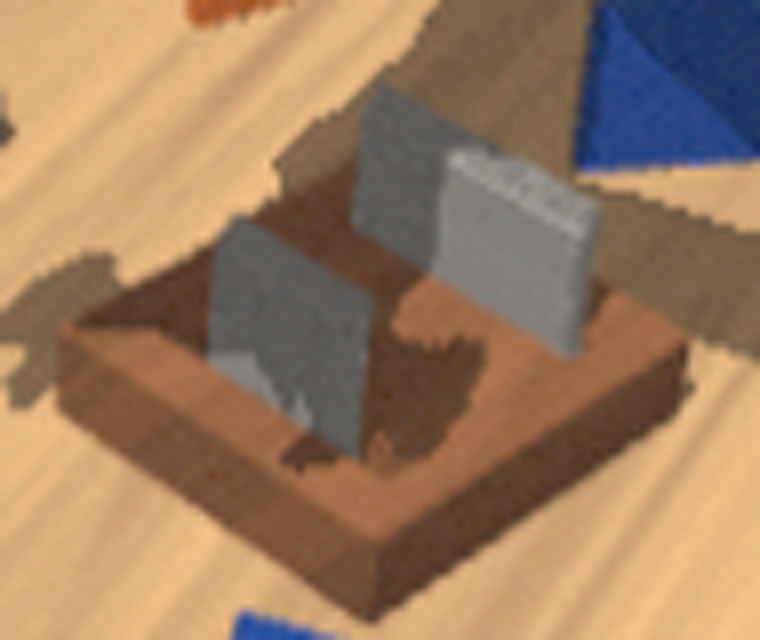

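View pics/sc_fix.png

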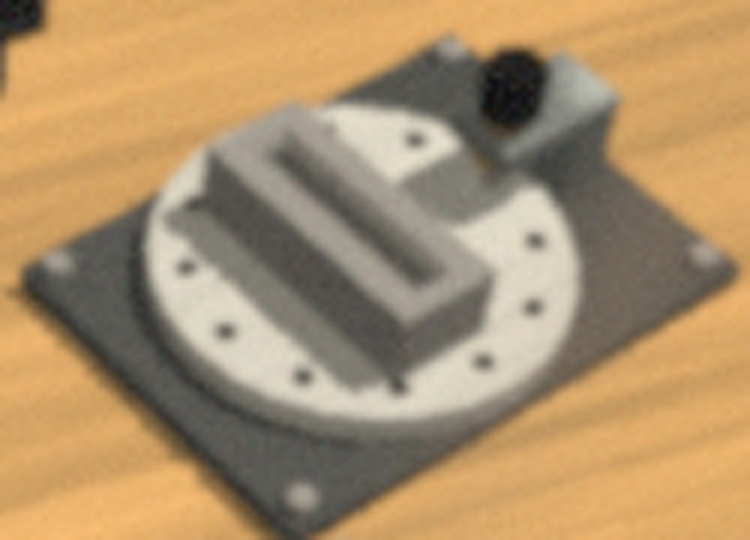

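View pics/sd_fix.png

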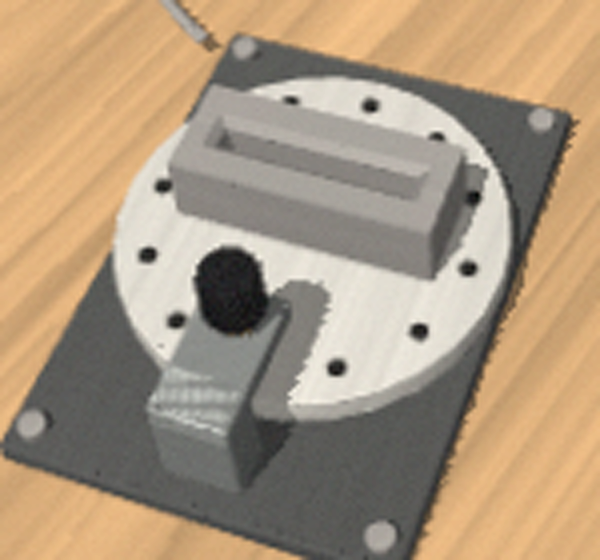

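```bash
python3 - <<'E'
from h import *
import pickle
np.set_printoptions(precision=1,suppress=True)
c=pickle.load(open("c0.pkl","rb"));S,D=c["scene"],c["side"]
def cr(p,u,v,k): return (np.array(p,float)+.5)/k-.5+[u,v]
def show(n,c,p,u,v,k,z):
    P=onz(c,cr(p,u,v,k),np.full(len(p),z));print(n);print(P);return P
show("rack top side",D,[(65,330),(375,540),(687,343)],280,130,8,30)
show("rack top scene",S,[(147,128),(595,103),(605,487-40),(135,520-40)],150,160,8,30)
show("long top scene (z74)",S,[(208,80),(188+8,240)],150,160,8,74)
show("blade tops scene: left far,near? ; right",S,[(208,82),(218,305),(487,100),(500,300)],150,160,8,74)
show("blade tops side: near, far",D,[(238,220),(370,295),(385,90),(590,200)],280,130,8,74)
show("fix base scene",S,[(28,275),(450,38),(735,268),(290,535)],290,115,6,12)
b=show("block top scene",S,[(210,148),(297,104),(492,272),(404,322)],290,115,6,60)
show("slot mouth scene",S,[(285,135),(442,275),(418,287),(272,155)],290,115,6,60)
b2=show("block top side",D,[(213,88),(465,152),(436,224),(172,160)],140,230,4,60)
show("slot mouth side",D,[(213,120),(432,172),(420,198),(205,145)],140,230,4,60)
show("base side",D,[(235,38),(575,118),(400,565),(5,450)],140,230,4,12)
show("knob top center side/scene z90",D,[(232,262)],140,230,4,90)
show("knob",S,[(514,72)],290,115,6,90)
E
```

```text
rack top side
[[ 603.2 -125.3   30. ]
 [ 491.9  -92.    30. ]
 [ 453.7 -210.8   30. ]]
rack top scene
[[ 457.3 -217.7   30. ]
 [ 494.5  -93.8   30. ]
 [ 613.4 -128.8   30. ]
 [ 578.8 -250.2   30. ]]
long top scene (z74)
[[ 486.  -200.3   74. ]
 [ 540.8 -217.3   74. ]]
blade tops scene: left far,near? ; right
[[ 486.7 -200.5   74. ]
 [ 564.5 -217.3   74. ]
 [ 520.7 -130.2   74. ]
 [ 589.5 -147.1   74. ]]
blade tops side: near, far
[[ 560.8 -141.9   74. ]
 [ 516.5 -131.    74. ]
 [ 554.  -217.8   74. ]
 [ 484.1 -200.    74. ]]
fix base scene
[[502.9  80.2  12. ]
 [440.3 302.9  12. ]
 [600.7 345.3  12. ]
 [659.3 120.2  12. ]]
block top scene
[[506.  154.4  60. ]
 [496.  197.1  60. ]
 [604.5 225.6  60. ]
 [615.3 182.9  60. ]]
slot mouth scene
[[510.1 185.   60. ]
 [599.1 207.3  60. ]
 [601.4 196.   60. ]
 [518.3 175.4  60. ]]
block top side
[[612.8 186.9  60. ]
 [501.6 157.9  60. ]
 [491.5 194.5  60. ]
 [602.3 226.8  60. ]]
slot mouth side
[[601.4 200.8  60. ]
 [507.4 173.8  60. ]
 [504.2 187.3  60. ]
 [595.7 213.1  60. ]]
base side
[[655.3 127.8  12. ]
 [491.4  83.4  12. ]
 [436.8 303.3  12. ]
 [594.5 350.5  12. ]]
knob top center side/scene z90
[[532.9 267.4  90. ]]
knob
[[537.  266.2  90. ]]
```

Candidates for "long blade" (scene pixels):
- grey blade in the rack's left groove (175,190)
- shorter grey blade in the right groove (213,193)
- blue plates (118,203) and (248,153)
- orange plate (122,262)

In the crops the left one is grey steel and measures about 79 mm, against about 50 mm for the right one. The left one is the target. I'll move above it with the jaws across it.

Emit:
jog_arm(series=[[-0.6, -2.3, -0.4, 0, 0, 0.13, -1], [-0.6, -2.3, -0.4, 0, 0, 0.13, -1], [-0.6, -2.3, -0.4, 0, 0, 0.13, -1], [-0.6, -2.3, -0.4, 0, 0, 0.13, -1], [-0.6, -2.3, -0.4, 0, 0, 0.13, -1], [-0.6, -2.3, -0.4, 0, 0, 0.13, -1], [-0.6, -2.3, -0.4, 0, 0, 0.13, -1], [-0.6, -2.3, -0.4, 0, 0, 0.13, -1], [-0.5, -2.4, -0.3, 0, 0, 0.13, -1], [0, 0, 0, 0, 0, 0.13, -1], [0, 0, 0, 0, 0, 0, -1], [0, 0, 0, 0, 0, 0, -1], [0, 0, 0, 0, 0, 0, -1]])

```text
clock: 1.55
position: [522.1, -207.6, 196.4]
tool_rot: [0.0, 0.136, 0.991, 0.0]
contact_force: [-0.7, -0.2, -0.3]
grip_width: 85.5
```

```bash
python3 - <<'E'
from cell import arm
from h import *
import pickle
c={n:arm.camera(n) for n in("wrist","scene","side")}
pickle.dump(c,open("c1.pkl","wb"))
cv2.imwrite("pics/w1.png",c["wrist"]["pixels"][:,:,::-1])
s=arm.get_state();print(s["clock"],s["position"],rot(s["tool_rot"]),s["contact_force"])
E
```

```text
1.7 [ 522.162052   -207.51964115  196.4233589 ] [[-9.63528377e-01  2.67606124e-01  1.72101202e-04]
 [ 2.67606122e-01  9.63528392e-01 -3.48589383e-05]
 [-1.75152860e-04  1.24677591e-05 -9.99999985e-01]] [ 1.14594155  0.18832583 -0.66546324]
```

View pics/w1.png

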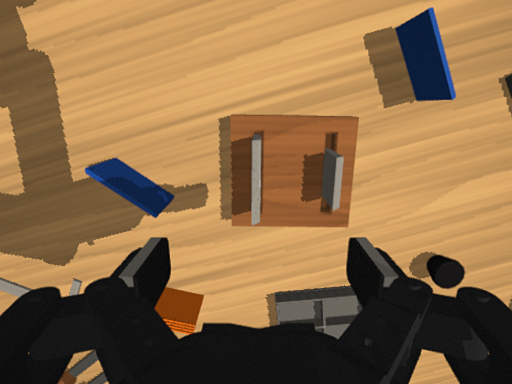

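```bash
python3 - <<'E'
from h import *
import pickle
c=pickle.load(open("c1.pkl","rb"))
crop(c["wrist"],"w1c",215,105,365,235,5)
E
```

```text
(no output)
```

View pics/w1c.png

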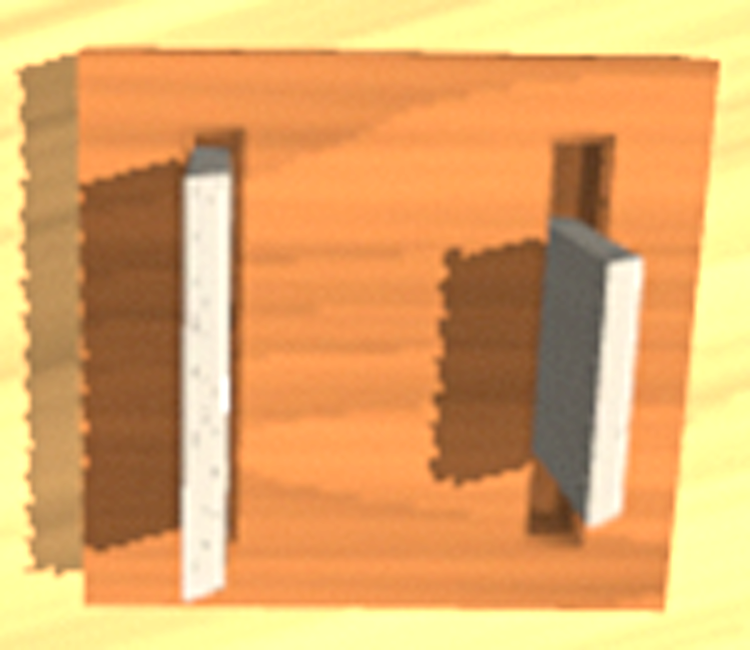

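```bash
python3 - <<'E'
from h import *
import pickle
np.set_printoptions(precision=1,suppress=True)
c=pickle.load(open("c1.pkl","rb"))["wrist"]
def cr(p,u,v,k): return (np.array(p,float)+.5)/k-.5+[u,v]
def show(n,p,z):
    P=onz(c,cr(p,215,105,5),np.full(len(p),z));print(n,P.mean(0));print(P)
    for a,b in zip(P,np.roll(P,-1,0)):print("  len %.1f ang %.3f"%(np.hypot(*(b-a)[:2]),np.arctan2(*(b-a)[1::-1])))
show("rack",[(80,50),(718,60),(663,608),(85,604)],30)
show("long",[(187,173),(230,172),(225,588),(185,600)],74)
show("longmid",[(208,172),(205,594)],74)
E
```

```text
rack [ 530.2 -173.4   30. ]
[[ 455.1 -218.4   30. ]
 [ 491.2  -94.8   30. ]
 [ 605.  -128.4   30. ]
 [ 569.5 -252.    30. ]]
  len 128.7 ang 1.286
  len 118.6 ang -0.287
  len 128.6 ang -1.850
  len 119.3 ang 2.856
long [ 519.5 -209.7   74. ]
[[ 480.5 -202.3   74. ]
 [ 482.4 -195.    74. ]
 [ 557.4 -216.7   74. ]
 [ 557.7 -224.7   74. ]]
  len 7.6 ang 1.323
  len 78.1 ang -0.281
  len 8.0 ang -1.531
  len 80.4 ang 2.860
longmid [ 519.5 -209.7   74. ]
[[ 481.3 -198.7   74. ]
 [ 557.6 -220.7   74. ]]
  len 79.3 ang -0.280
  len 79.3 ang 2.862
```

The crop confirms the choice. The blade's top measures 79.3 × 7.8 mm, centre (519.5, -209.7), yaw -0.283, and agrees with the rack groove position to 0.2 mm. Descending.

Emit:
jog_arm(series=[[-0.26, -0.22, -1, 0, 0, -0.012, -1], [0, 0, -3, 0, 0, 0, -1], [0, 0, -3, 0, 0, 0, -1], [0, 0, -3, 0, 0, 0, -1], [0, 0, -2.5, 0, 0, 0, -1], [0, 0, -1.8, 0, 0, 0, -1], [0, 0, -1, 0, 0, 0, -1], [0, 0, -0.5, 0, 0, 0, -1], [0, 0, 0, 0, 0, 0, -1], [0, 0, 0, 0, 0, 0, -1], [0, 0, 0, 0, 0, 0, -1]])

```text
clock: 2.8
position: [520.2, -210.6, 39.3]
tool_rot: [0.001, 0.141, 0.99, -0.0]
contact_force: [0.6, 0.1, 0.1]
grip_width: 85.9
```

```bash
python3 - <<'E'
from cell import arm
from h import *
c=cam(arm,"wrist","w2")
E
```

```text
(no output)
```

View pics/w2.png

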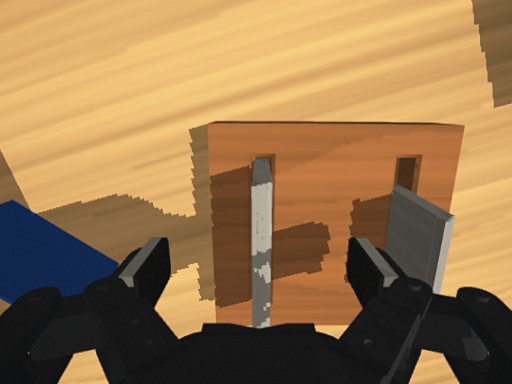

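The blade (u≈262) is centred between the fingers (u≈168 and 348). Closing.

Emit:
jog_arm(series=[[0, 0, 0, 0, 0, 0, 1], [0, 0, 0, 0, 0, 0, 1], [0, 0, 0, 0, 0, 0, 1], [0, 0, 0, 0, 0, 0, 1], [0, 0, 0, 0, 0, 0, 1], [0, 0, 0, 0, 0, 0, 1], [0, 0, 0, 0, 0, 0, 1], [0, 0, 0, 0, 0, 0, 1], [0, 0, 0, 0, 0, 0, 1], [0, 0, 0, 0, 0, 0, 1]])

```text
clock: 3.85
position: [519.4, -210.1, 38.3]
tool_rot: [0.0, 0.141, 0.99, 0.0]
contact_force: [-0.1, 1.5, 2.0]
grip_width: 6.9
```

Emit:
jog_arm(series=[[0, 0, 0.3, 0, 0, 0, 1], [0, 0, 0.7, 0, 0, 0, 1], [0, 0, 1.5, 0, 0, 0, 1], [0, 0, 2, 0, 0, 0, 1], [0, 0, 2, 0, 0, 0, 1], [0, 0, 2, 0, 0, 0, 1], [0, 0, 2, 0, 0, 0, 1], [0, 0, 1.5, 0, 0, 0, 1], [0, 0, 0, 0, 0, 0, 1], [0, 0, 0, 0, 0, 0, 1]])

```text
clock: 4.85
position: [519.2, -210.2, 158.4]
tool_rot: [0.0, 0.141, 0.99, -0.0]
contact_force: [-1.1, -0.1, -2.3]
grip_width: 7.4
```

```bash
python3 - <<'E'
from cell import arm
from h import *
c=cam(arm,"side","s3"); crop(c,"s3c",230,60,390,200,5)
c=cam(arm,"wrist","w3")
E
```

```text
(no output)
```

View pics/s3c.png

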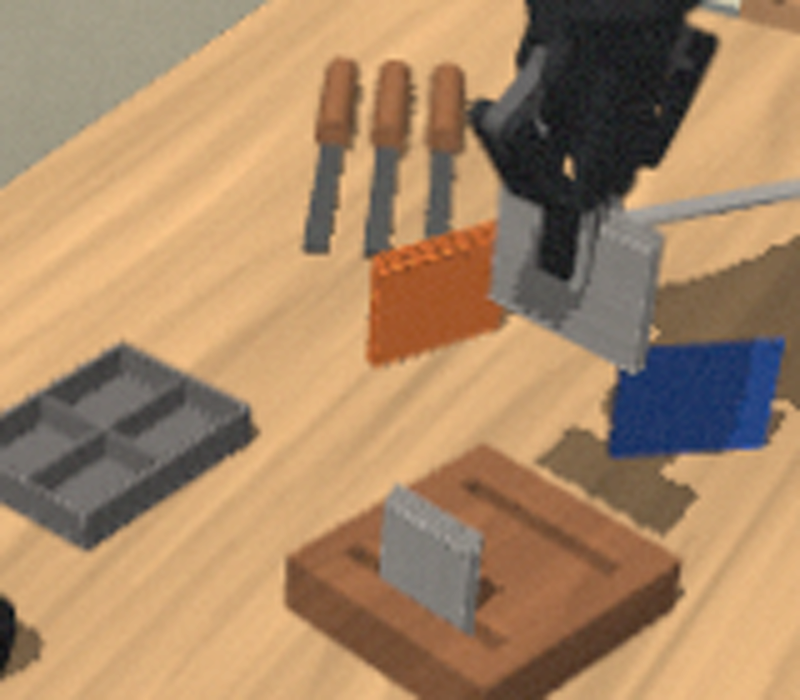

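View pics/w3.png

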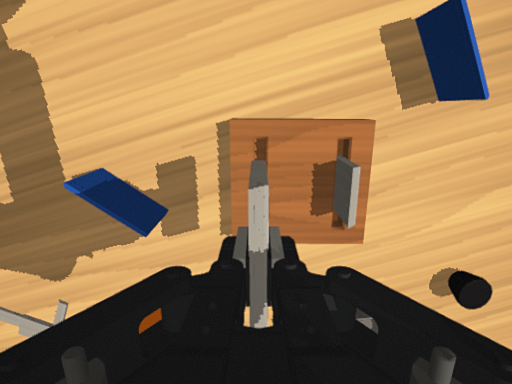

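The blade is held upright and the short blade is still in the rack. Moving to beside the fixture and aligning the yaw, so the slot can be viewed unobstructed.

Emit:
jog_arm(series=[[0.1, 1.5, 0, 0, 0, 0.04, 1], [0.1, 3, 0, 0, 0, 0.06, 1], [0.2, 4, 0, 0, 0, 0.06, 1], [0.2, 4, 0, 0, 0, 0.06, 1], [0.2, 4, 0, 0, 0, 0.06, 1], [0.2, 4, 0, 0, 0, 0.06, 1], [0.2, 4, 0, 0, 0, 0.06, 1], [0.2, 4, 0, 0, 0, 0.06, 1], [0.1, 2.5, 0, 0, 0, 0.05, 1], [0.1, 1, 0, 0, 0, 0.03, 1], [0, 0, 0, 0, 0, 0, 1], [0, 0, 0, 0, 0, 0, 1], [0, 0, 0, 0, 0, 0, 1]])

```text
clock: 6.25
position: [535.1, 108.6, 158.0]
tool_rot: [-0.0, -0.128, 0.992, -0.0]
contact_force: [-0.2, -0.2, -1.9]
grip_width: 7.2
```

```bash
python3 - <<'E'
from cell import arm
from h import *
import pickle
c={n:arm.camera(n) for n in("wrist","scene","side")}
s=arm.get_state();pickle.dump((c,s),open("c4.pkl","wb"))
print(s["position"],np.arctan2(*rot(s["tool_rot"])[1::-1,1]))
cv2.imwrite("pics/w4.png",c["wrist"]["pixels"][:,:,::-1])
E
```

```text
[535.4082896  108.62764873 158.29693466] 1.82618132662165
```

View pics/w4.png

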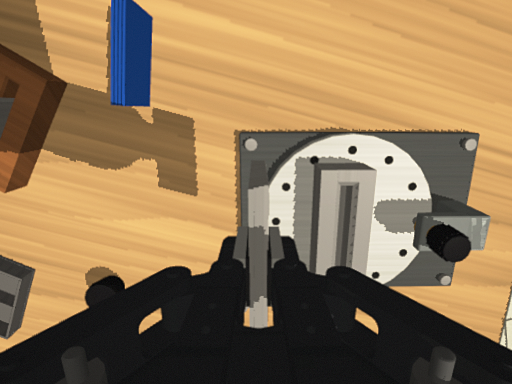

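```bash
python3 - <<'E'
from h import *
import pickle
c,s=pickle.load(open("c4.pkl","rb"))
crop(c["wrist"],"w4c",230,120,500,300,3)
crop(c["side"],"s4c",120,220,320,380,4)
E
```

```text
(no output)
```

View pics/w4c.png

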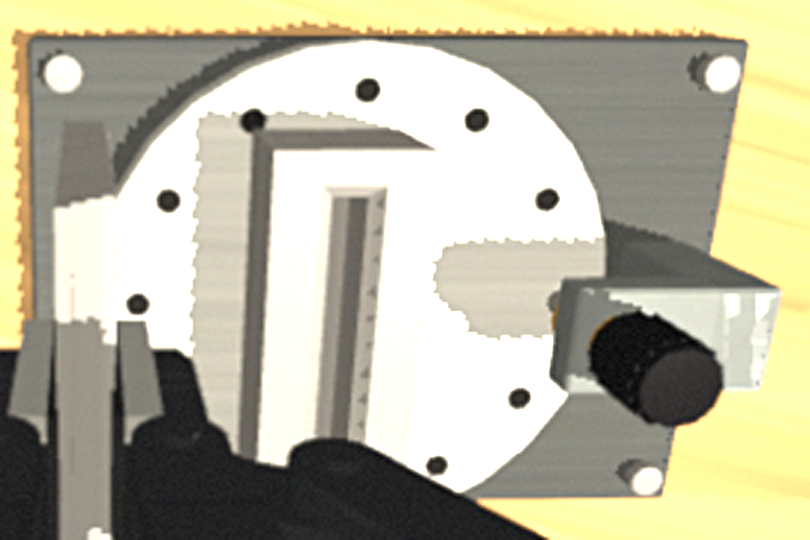

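View pics/s4c.png

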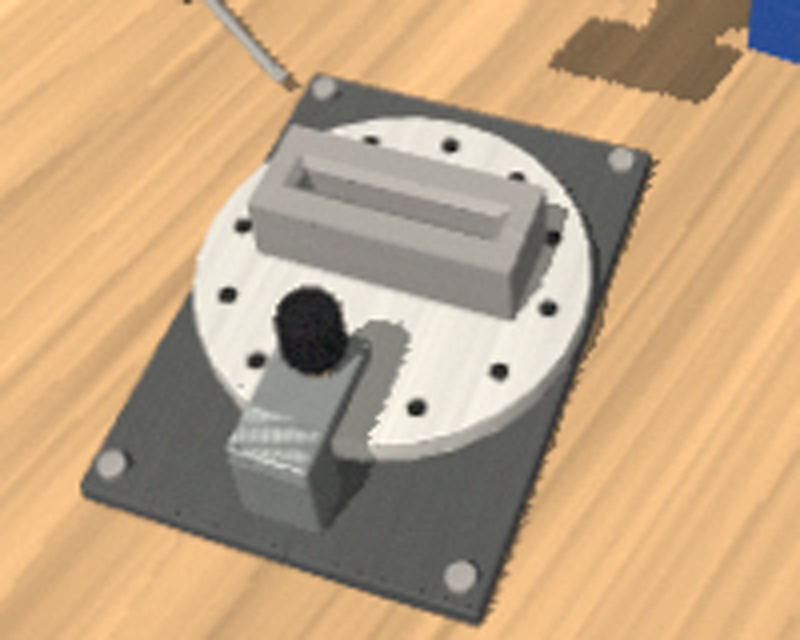

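```bash
python3 - <<'E'
from h import *
import pickle
np.set_printoptions(precision=1,suppress=True)
c,s=pickle.load(open("c4.pkl","rb"))
def cr(p,u,v,k): return (np.array(p,float)+.5)/k-.5+[u,v]
W=c["wrist"];D=c["side"]
def show(n,c,p,a,z):
    P=onz(c,cr(p,*a),np.full(len(p),z));print(n,P.mean(0));print(P)
    for a,b in zip(P,np.roll(P,-1,0)):print("  len %.1f ang %.3f"%(np.hypot(*(b-a)[:2]),np.arctan2(*(b-a)[1::-1])))
w=(230,120,3);d=(120,220,4)
show("mouth w",W,[(327,190),(387,190),(362,440),(318,438)],w,60)
show("block left edge",W,[(272,150),(256,455)],w,60)
show("base",W,[(32,38),(745,40),(661,495)],w,12)
show("knob",W,[(682,384)],w,90)
show("held end",W,[(55,208),(113,198)],w,194)
show("held end lower",W,[(67,122),(104,122)],w,130)
show("mouth side",D,[(306,156),(517,207),(498,238),(285,187)],d,60)
show("block side",D,[(297,126),(546,188),(514,262),(250,207)],d,60)
show("base side",D,[(320,75),(651,155),(480,622),(84,490)],d,12)
show("knob side",D,[(311,308)],d,90)
E
```

```text
mouth w [545.2 189.1  60. ]
[[510.2 170.6  60. ]
 [505.9 186.8  60. ]
 [581.  206.1  60. ]
 [583.7 192.9  60. ]]
  len 16.7 ang 1.828
  len 77.5 ang 0.252
  len 13.4 ang -1.370
  len 76.8 ang -2.846
block left edge [548.6 164.4  60. ]
[[503.3 152.3  60. ]
 [593.8 176.6  60. ]]
  len 93.7 ang 0.262
  len 93.7 ang -2.879
base [509.4 242.9  12. ]
[[494.9  79.8  12. ]
 [436.  302.4  12. ]
 [597.3 346.4  12. ]]
  len 230.3 ang 1.830
  len 167.2 ang 0.266
  len 285.6 ang -1.938
knob [530.8 268.3  90. ]
[[530.8 268.3  90. ]]
  len 0.0 ang 0.000
held end [496.8  97.6 194. ]
[[498.3  94.3 194. ]
 [495.3 100.9 194. ]]
  len 7.2 ang 2.004
  len 7.2 ang -1.138
held end lower [497.5  98.  130. ]
[[498.4  94.5 130. ]
 [496.6 101.4 130. ]]
  len 7.1 ang 1.828
  len 7.1 ang -1.314
mouth side [551.3 192.1  60. ]
[[598.1 196.1  60. ]
 [507.1 170.5  60. ]
 [504.8 187.7  60. ]
 [595.  214.   60. ]]
  len 94.5 ang -2.868
  len 17.4 ang 1.702
  len 93.9 ang 0.283
  len 18.2 ang -1.397
block side [552.  191.3  60. ]
[[612.1 185.1  60. ]
 [502.4 155.9  60. ]
 [492.7 194.1  60. ]
 [600.6 230.1  60. ]]
  len 113.4 ang -2.881
  len 39.5 ang 1.819
  len 113.7 ang 0.322
  len 46.4 ang -1.321
base side [544.  216.9  12. ]
[[654.5 125.   12. ]
 [493.9  82.9  12. ]
 [432.9 308.9  12. ]
 [594.8 350.7  12. ]]
  len 166.0 ang -2.885
  len 234.1 ang 1.834
  len 167.2 ang 0.253
  len 233.5 ang -1.312
knob side [531.6 269.7  90. ]
[[531.6 269.7  90. ]]
  len 0.0 ang 0.000
```

Emit:
jog_arm(series=[[0.3, 1.5, 0, 0, 0, 0.005, 1], [0.4, 2, 0, 0, 0, 0, 1], [0.4, 2, 0, 0, 0, 0, 1], [0.4, 1.7, 0, 0, 0, 0, 1], [0.27, 1.03, 0, 0, 0, 0, 1], [0, 0, -2, 0, 0, 0, 1], [0, 0, -2, 0, 0, 0, 1], [0, 0, -1.3, 0, 0, 0, 1], [0, 0, 0, 0, 0, 0, 1], [0, 0, 0, 0, 0, 0, 1], [0, 0, 0, 0, 0, 0, 1]])

```text
clock: 7.5
position: [554.0, 192.2, 106.2]
tool_rot: [0.001, -0.131, 0.991, 0.0]
contact_force: [0.7, -0.4, -2.5]
grip_width: 6.9
```

```bash
python3 - <<'E'
from cell import arm
from h import *
import pickle
c={n:arm.camera(n) for n in("wrist","scene","side")}
s=arm.get_state();pickle.dump((c,s),open("c5.pkl","wb"))
print(s["position"],np.arctan2(*rot(s["tool_rot"])[1::-1,1]))
crop(c["wrist"],"w5",150,100,400,290,3)
crop(c["side"],"s5",140,200,280,320,5)
crop(c["scene"],"sc5",290,90,420,190,6)
E
```

```text
[553.81453377 192.18745506 106.29408319] 1.8328593743435624
```

View pics/w5.png

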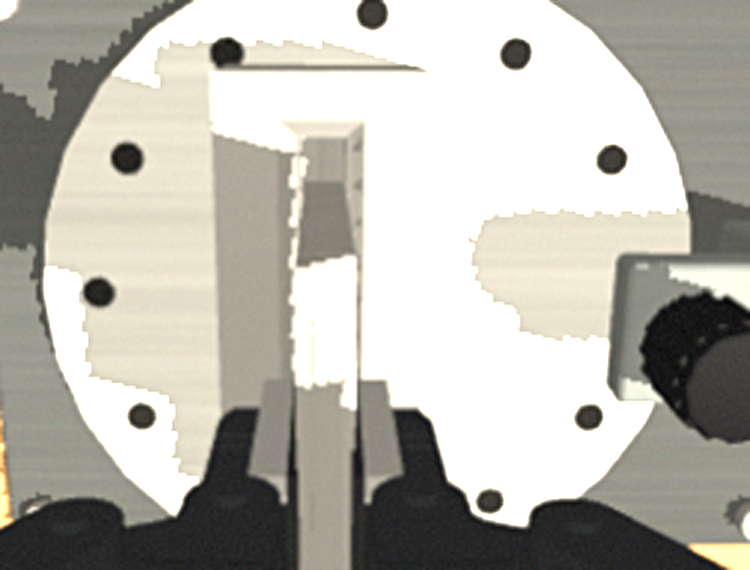

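View pics/s5.png

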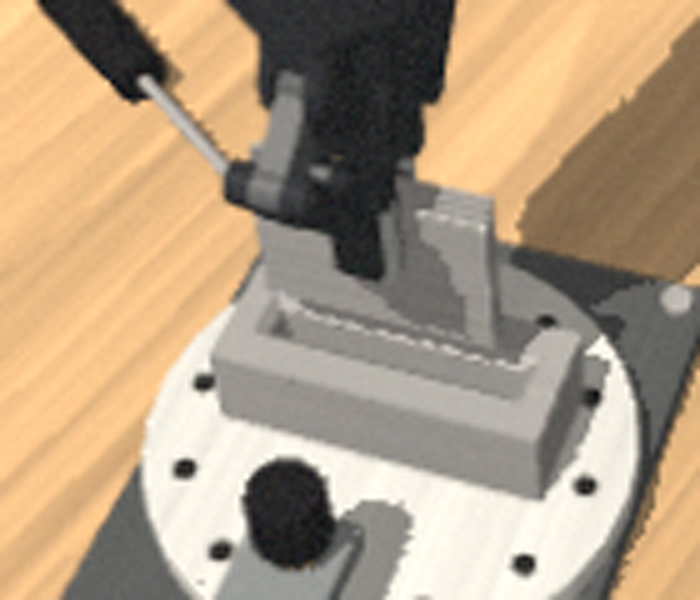

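View pics/sc5.png

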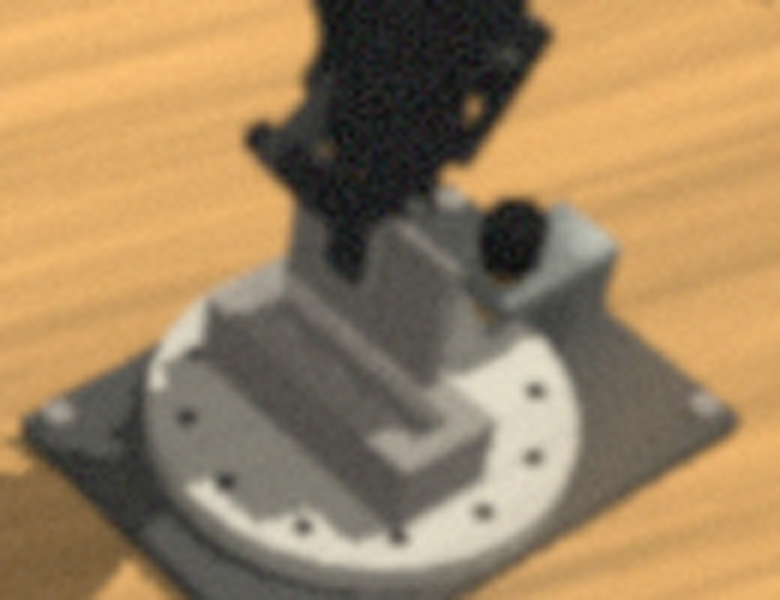

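```bash
python3 - <<'E'
from h import *
import pickle
c,s=pickle.load(open("c5.pkl","rb"))
im=c["wrist"]["pixels"][120:240,215:305,::-1]
im=cv2.resize(im,None,fx=6,fy=6,interpolation=cv2.INTER_CUBIC)
cv2.imwrite("pics/w5d.png",cv2.convertScaleAbs(im,alpha=0.9))
E
```

```text
(no output)
```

View pics/w5d.png

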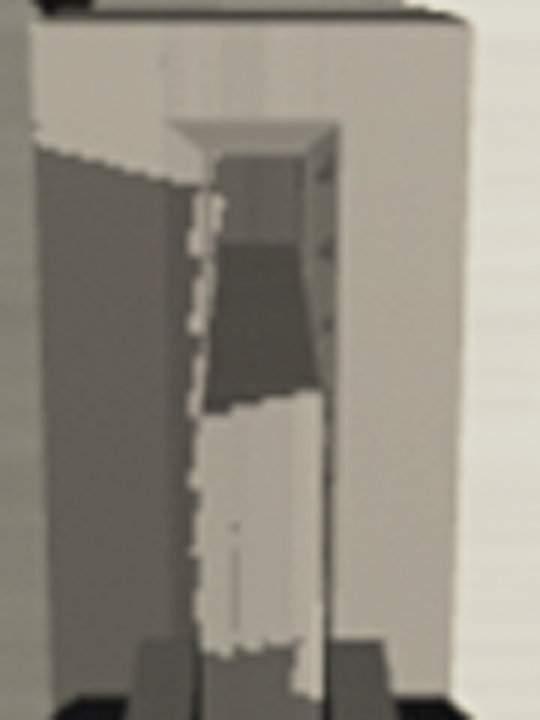

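```bash
python3 - <<'E'
from h import *
import pickle
np.set_printoptions(precision=1,suppress=True)
c,s=pickle.load(open("c5.pkl","rb"))
W=c["wrist"];t=s["position"][:2]
y=s and .26; ex=np.array([np.cos(y),np.sin(y)]);ey=np.array([-ex[1],ex[0]])
def show(n,p,z):
    P=onz(W,(np.array(p,float)+.5)/6-.5+[215,120],np.full(len(p),z))[:,:2]-t
    print(n,"along",P@ex,"lat",P@ey,"mean lat %.1f"%(P@ey).mean())
show("block near edge",[(35,20),(470,20)],60)
show("block sides low",[(52,680),(452,680)],60)
show("mouth",[(170,122),(342,122)],60)
show("slot56",[(208,155),(305,155)],56)
show("blade low end",[(220,243),(298,243)],78.3)
show("blade top end",[(203,412),(322,390)],142.3)
E
```

```text
block near edge along [-59.  -59.2] lat [-24.2  20.5] mean lat -1.9
block sides low along [14.3 14.2] lat [-24.5  21. ] mean lat -1.8
mouth along [-48.6 -48.7] lat [-10.4   7.5] mean lat -1.5
slot56 along [-44.7 -44.8] lat [-6.6  3.8] mean lat -1.4
blade low end along [-39. -39.] lat [-4.9  2.6] mean lat -1.1
blade top end along [-39.5 -40.9] lat [-4.5  2.8] mean lat -0.9
```

Wrist view: the blade is 0.5 mm too far toward +lateral and about 1.5 mm too far along the slot. Correcting both, then lowering in steps.

Emit:
jog_arm(series=[[-0.13, -0.09, -0.5, 0, 0, 0, 1], [0, 0, -0.8, 0, 0, 0, 1], [0, 0, -0.5, 0, 0, 0, 1], [0, 0, -0.3, 0, 0, 0, 1], [0, 0, -0.3, 0, 0, 0, 1], [0, 0, 0, 0, 0, 0, 1]])

```text
clock: 8.25
position: [551.5, 191.1, 80.7]
tool_rot: [-0.001, -0.131, 0.991, -0.0]
contact_force: [1.1, -0.3, -1.9]
grip_width: 7.1
```

Emit:
jog_arm(series=[[0, 0, -0.3, 0, 0, 0, 1], [0, 0, -0.3, 0, 0, 0, 1], [0, 0, 0, 0, 0, 0, 1]])

```text
clock: 8.55
position: [551.5, 191.1, 74.9]
tool_rot: [-0.0, -0.131, 0.991, -0.0]
contact_force: [0.6, -0.2, -1.9]
grip_width: 7.3
```

The blade is 13 mm into the slot with no contact force. Going on.

Emit:
jog_arm(series=[[0, 0, -0.4, 0, 0, 0, 1], [0, 0, -0.3, 0, 0, 0, 1], [0, 0, -0.1, 0, 0, 0, 1], [0, 0, 0, 0, 0, 0, 1]])

```text
clock: 8.95
position: [551.6, 191.1, 67.0]
tool_rot: [-0.0, -0.131, 0.991, -0.0]
contact_force: [0.2, 0.1, -2.2]
grip_width: 7.0
```

Emit:
jog_arm(series=[[0, 0, -0.1, 0, 0, 0, 1], [0, 0, 0, 0, 0, 0, 1]])

```text
clock: 9.15
position: [552.0, 191.2, 66.4]
tool_rot: [0.0, -0.131, 0.991, 0.0]
contact_force: [0.7, 0.2, -2.9]
grip_width: 7.5
```

Emit:
jog_arm(series=[[0, 0, -0.1, 0, 0, 0, 1], [0, 0, 0, 0, 0, 0, 1]])

```text
clock: 9.35
position: [552.0, 191.2, 66.3]
tool_rot: [0.0, -0.131, 0.991, 0.0]
contact_force: [-1.4, -0.8, 4.8]
grip_width: 7.3
```

Floor contact is felt at TCP z = 66.3, as predicted. Releasing.

Emit:
jog_arm(series=[[0, 0, 0, 0, 0, 0, 0.6], [0, 0, 0, 0, 0, 0, 0], [0, 0, 0, 0, 0, 0, -0.5], [0, 0, 0, 0, 0, 0, -1], [0, 0, 0, 0, 0, 0, -1], [0, 0, 0, 0, 0, 0, -1], [0, 0, 0, 0, 0, 0, -1], [0, 0, 0, 0, 0, 0, -1]])

```text
clock: 10.15
position: [551.8, 191.2, 65.3]
tool_rot: [-0.0, -0.131, 0.991, -0.0]
contact_force: [-0.5, -0.1, -0.2]
grip_width: 84.7
```

```bash
python3 - <<'E'
from cell import arm
from h import *
c=cam(arm,"wrist","w6");print(arm.get_state()["contact_force"])
c=cam(arm,"side","s6");crop(c,"s6c",140,200,280,320,5)
E
```

```text
[ 0.36666135 -0.86820283 -0.50352591]
```

View pics/w6.png

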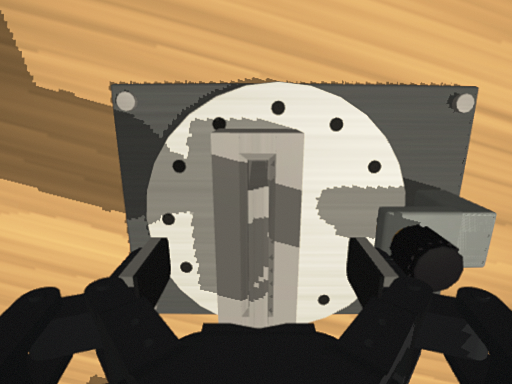

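View pics/s6c.png

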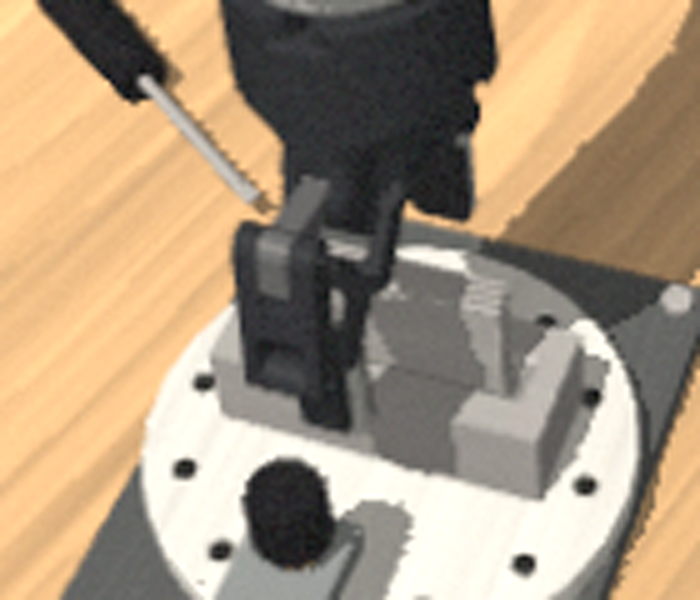

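Emit:
jog_arm(series=[[0, 0, 0.5, 0, 0, 0, -1], [0, 0, 1.5, 0, 0, 0, -1], [0, 0, 2.5, 0, 0, 0, -1], [0, 0, 2.5, 0, 0, 0, -1], [0, 0, 1.5, 0, 0, 0, -1], [0, 0, 0, 0, 0, 0, -1], [0, 0, 0, 0, 0, 0, -1]])

```text
clock: 10.95
position: [551.7, 191.1, 150.4]
tool_rot: [0.0, -0.131, 0.991, 0.0]
contact_force: [0.0, -0.7, 0.6]
grip_width: 85.6
```

```bash
python3 - <<'E'
from cell import arm
from h import *
import pickle
c={n:arm.camera(n) for n in("wrist","scene","side")}
s=arm.get_state();pickle.dump((c,s),open("c7.pkl","wb"));print(s["position"])
im=c["wrist"]["pixels"][80:330,190:480,::-1]
cv2.imwrite("pics/w7.png",cv2.resize(im,None,fx=2.7,fy=2.4*2.7/2.4*0.85,interpolation=cv2.INTER_CUBIC)) if 0 else cv2.imwrite("pics/w7.png",cv2.resize(im,None,fx=2,fy=2,interpolation=cv2.INTER_CUBIC))
crop(c["side"],"s7",140,200,280,320,5)
crop(c["scene"],"sc7",290,90,420,190,6)
E
```

```text
[550.83655066 190.9188775  149.06756897]
```

View pics/w7.png

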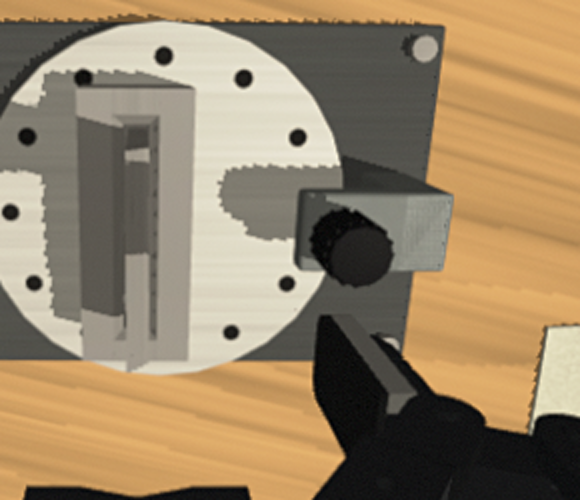

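View pics/s7.png

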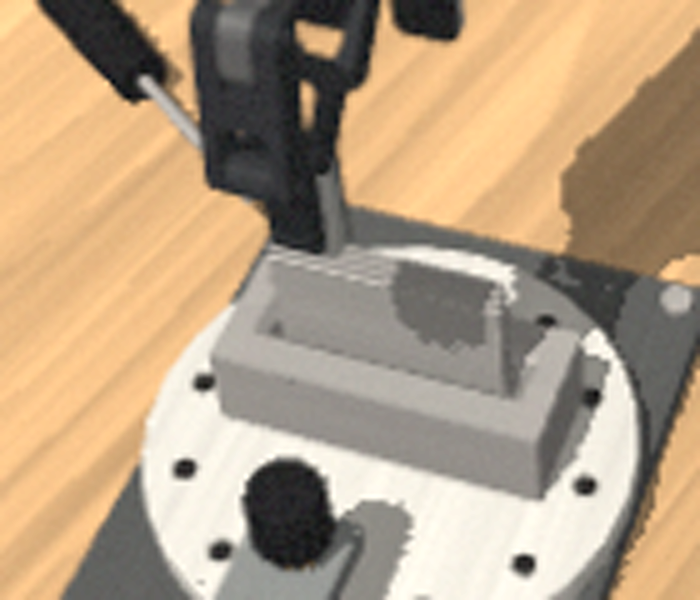

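View pics/sc7.png

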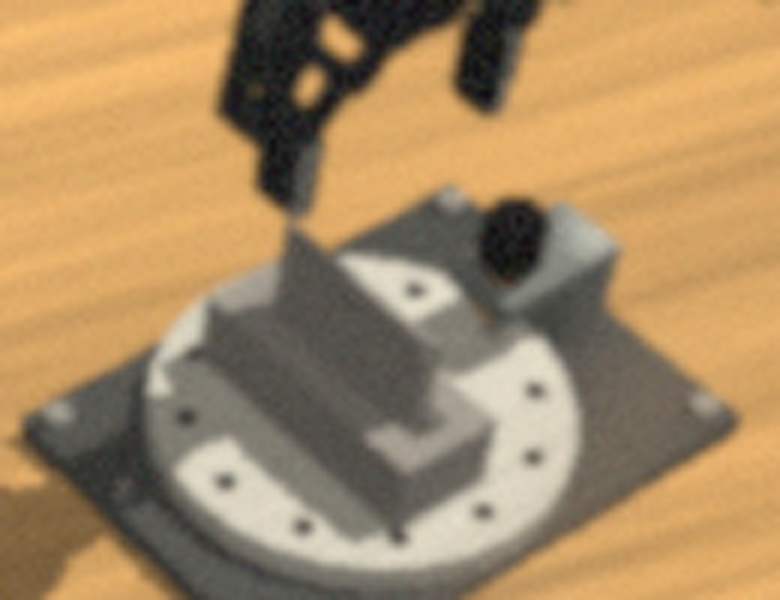

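```bash
python3 - <<'E'
from h import *
import pickle
np.set_printoptions(precision=1,suppress=True)
c,s=pickle.load(open("c7.pkl","rb"))
f=lambda p,u,v,k:(np.array(p,float)+.5)/k-.5+[u,v]
print("knob",onz(c["wrist"],f([(360,250),(330,250),(391,250)],190,80,2),[90]*3))
e=np.array([np.cos(.26),np.sin(.26)]);m=np.array([552.5,190.8])
P=[[*(m+a*e),z] for z in(60,102) for a in(-40,40)]
print("pred side crop",(proj(c["side"],P)-[140,200]+.5)*5-.5)
print("pred wrist crop",(proj(c["wrist"],P)-[190,80]+.5)*2-.5)
print("pred scene crop",(proj(c["scene"],P)-[290,90]+.5)*6-.5)
E
```

```text
knob [[529.6 267.4  90. ]
 [532.4 256.9  90. ]
 [526.7 278.3  90. ]]
pred side crop [[512.4 370.7]
 [289.3 313.4]
 [506.2 288.3]
 [274.  231. ]]
pred wrist crop [[137.5 133.5]
 [136.8 322.5]
 [137.7 149.6]
 [136.9 372.8]]
pred scene crop [[278.9 294.2]
 [417.4 414.9]
 [290.6 216.1]
 [433.7 337.3]]
```

The blade is home: its top-edge pixels match a projection at z = 102 mm in all three views. Knob measured at about (531, 268.8). Moving over it.

Emit:
jog_arm(series=[[-0.3, 1.2, 0, 0, 0, 0, -1], [-0.5, 2, 0, 0, 0, 0, -1], [-0.5, 2, 0, 0, 0, 0, -1], [-0.5, 1.7, 0, 0, 0, 0, -1], [-0.27, 0.87, 0, 0, 0, 0, -1], [0, 0, -1.5, 0, 0, 0, -1], [0, 0, -2, 0, 0, 0, -1], [0, 0, -1.5, 0, 0, 0, -1], [0, 0, 0, 0, 0, 0, -1], [0, 0, 0, 0, 0, 0, -1]])

```text
clock: 12.1
position: [530.9, 268.9, 100.1]
tool_rot: [-0.0, -0.131, 0.991, -0.0]
contact_force: [0.1, -0.6, -0.2]
grip_width: 85.6
```

```bash
python3 - <<'E'
from cell import arm
from h import *
import pickle
c={n:arm.camera(n) for n in("wrist","side")}
s=arm.get_state();pickle.dump((c,s),open("c8.pkl","wb"));print(s["position"])
cv2.imwrite("pics/w8.png",c["wrist"]["pixels"][:,:,::-1])
crop(c["side"],"s8",130,190,280,320,5)
E
```

```text
[531.78076317 269.19337601 101.1296163 ]
```

View pics/w8.png

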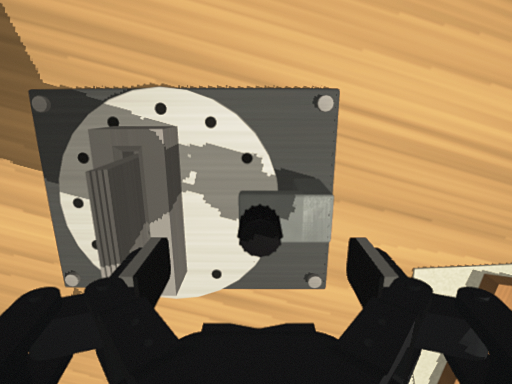

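View pics/s8.png

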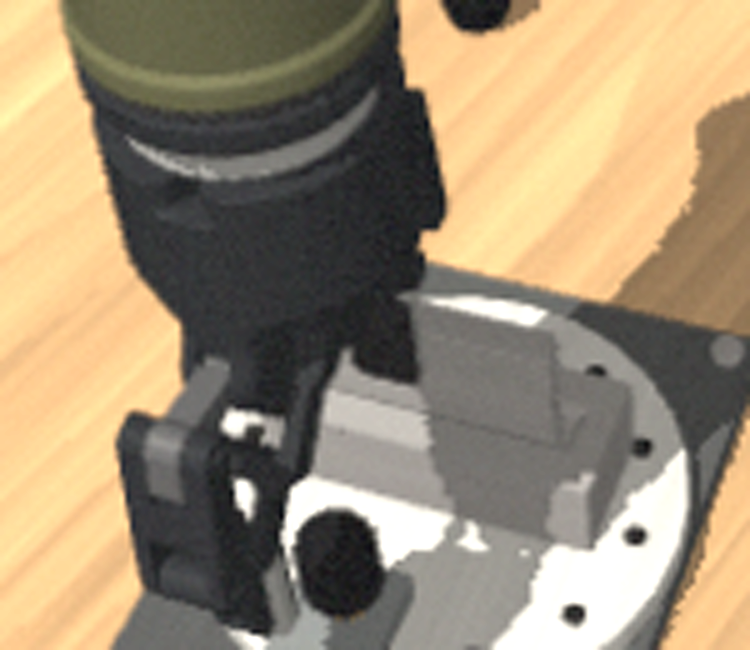

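```bash
python3 - <<'E'
from h import *
import pickle
np.set_printoptions(precision=1,suppress=True)
c,s=pickle.load(open("c8.pkl","rb"))
im=c["wrist"]["pixels"][190:270,220:300,::-1]
cv2.imwrite("pics/w8c.png",cv2.convertScaleAbs(cv2.resize(im,None,fx=7,fy=7,interpolation=cv2.INTER_CUBIC),alpha=2))
print(proj(c["wrist"],[[530.9,268.9,90],[530.9,268.9,64]]))
print(c["wrist"]["position"])
E
```

```text
[[259.4 235.8]
 [259.3 219.1]]
[465.7 250.5 242.2]
```

View pics/w8c.png

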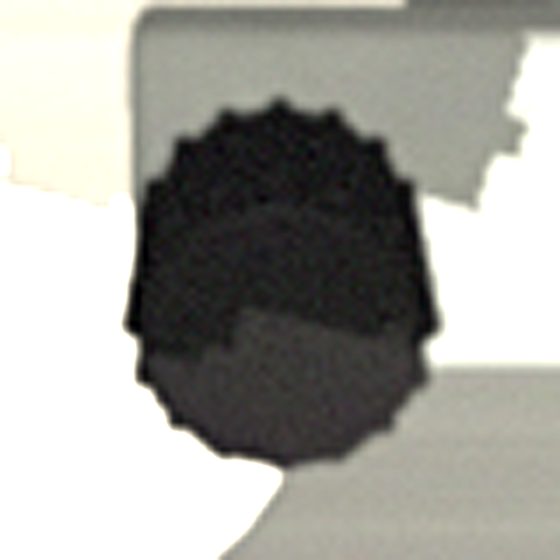

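Emit:
jog_arm(series=[[0.07, 0.08, -0.5, 0, 0, 0, -1], [0, 0, -1, 0, 0, 0, -1], [0, 0, -1, 0, 0, 0, -1], [0, 0, -0.7, 0, 0, 0, -1], [0, 0, -0.3, 0, 0, 0, -1], [0, 0, 0, 0, 0, 0, -1], [0, 0, 0, 0, 0, 0, -1]])

```text
clock: 12.9
position: [531.9, 269.7, 65.2]
tool_rot: [-0.0, -0.131, 0.991, -0.0]
contact_force: [-0.9, 0.8, -0.4]
grip_width: 85.6
```

Emit:
jog_arm(series=[[0, 0, 0, 0, 0, 0, 1], [0, 0, 0, 0, 0, 0, 1], [0, 0, 0, 0, 0, 0, 1], [0, 0, 0, 0, 0, 0, 1], [0, 0, 0, 0, 0, 0, 1], [0, 0, 0, 0, 0, 0, 1], [0, 0, 0, 0, 0, 0, 1], [0, 0, 0, 0, 0, 0, 1]])

```text
clock: 13.7
position: [531.8, 270.0, 65.8]
tool_rot: [0.0, -0.131, 0.991, 0.0]
contact_force: [-1.7, 1.8, 5.4]
grip_width: 22.0
```

Gripped at width 22. Pulling up in small steps.

Emit:
jog_arm(series=[[0, 0, 0.2, 0, 0, 0, 1], [0, 0, 0.2, 0, 0, 0, 1], [0, 0, 0.2, 0, 0, 0, 1], [0, 0, 0.2, 0, 0, 0, 1], [0, 0, 0.2, 0, 0, 0, 1], [0, 0, 0, 0, 0, 0, 1]])

```text
clock: 14.3
position: [531.8, 269.9, 75.1]
tool_rot: [-0.0, -0.131, 0.991, 0.0]
contact_force: [1.6, 5.2, -10.2]
grip_width: 22.2
```

Emit:
jog_arm(series=[[0, 0, 0.15, 0, 0, 0, 1], [0, 0, 0.1, 0, 0, 0, 1], [0, 0, 0.1, 0, 0, 0, 1], [0, 0, 0, 0, 0, 0, 1], [0, 0, 0, 0, 0, 0, 1]])

```text
clock: 14.8
position: [531.8, 269.9, 78.4]
tool_rot: [-0.0, -0.131, 0.991, 0.0]
contact_force: [2.3, 5.3, -10.9]
grip_width: 22.0
```

Emit:
jog_arm(series=[[0, 0, 0.1, 0, 0, 0, 1], [0, 0, 0, 0, 0, 0, 1], [0, 0, 0, 0, 0, 0, 1]])

```text
clock: 15.1
position: [531.7, 269.9, 79.3]
tool_rot: [-0.0, -0.131, 0.991, 0.0]
contact_force: [2.8, 6.0, -12.0]
grip_width: 22.0
```

Emit:
jog_arm(series=[[0, 0, 0.05, 0, 0, 0, 1], [0, 0, 0, 0, 0, 0, 1], [0, 0, 0, 0, 0, 0, 1]])

```text
clock: 15.4
position: [531.7, 269.9, 79.8]
tool_rot: [-0.0, -0.131, 0.991, 0.0]
contact_force: [2.9, 5.3, -12.0]
grip_width: 22.1
```

Emit:
jog_arm(series=[[0, 0, 0.05, 0, 0, 0, 1], [0, 0, 0, 0, 0, 0, 1], [0, 0, 0, 0, 0, 0, 1]])

```text
clock: 15.7
position: [531.7, 269.9, 79.9]
tool_rot: [-0.0, -0.131, 0.991, 0.0]
contact_force: [2.2, 5.1, -14.3]
grip_width: 21.9
```

```bash
python3 - <<'E'
from cell import arm
from h import *
c=cam(arm,"side","s9");crop(c,"s9c",140,210,280,330,5)
c=cam(arm,"wrist","w9")
c=cam(arm,"scene","sc9");crop(c,"sc9c",290,90,420,190,6)
s=arm.get_state();print(s["position"],s["contact_force"])
E
```

```text
[531.73736764 269.93496028  79.94563122] [  3.05242066   4.87345958 -14.19181652]
```

View pics/s9c.png

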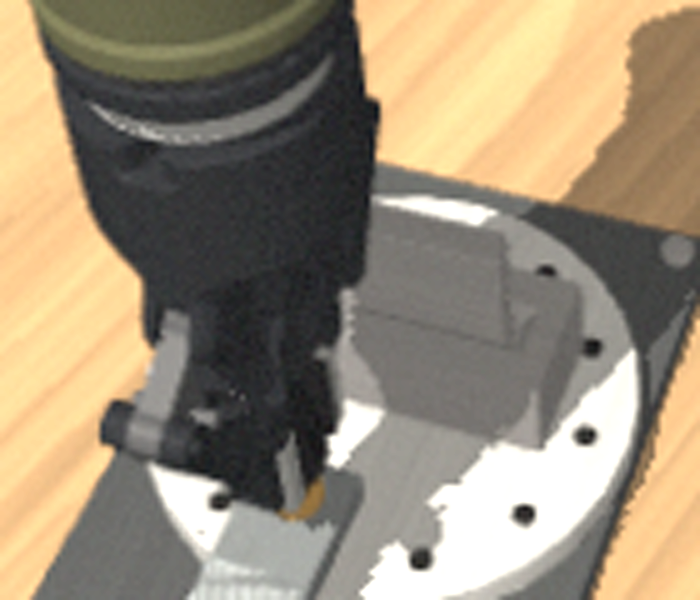

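View pics/w9.png

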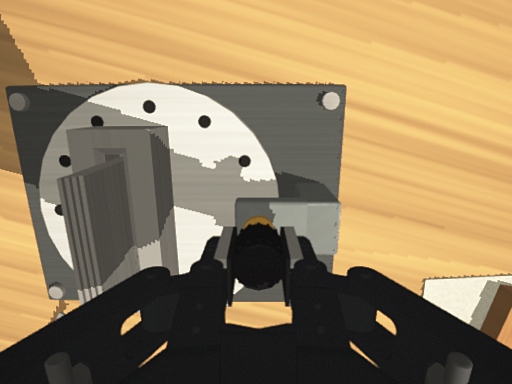

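View pics/sc9.png

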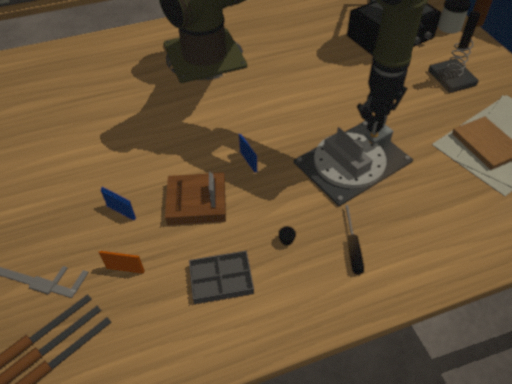

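The force rose from 12.0 to 14.3 N while the last 0.5 mm step moved the tool only 0.1 mm. That means the plunger is at its stop, about 14 mm up, and the grip hasn't slipped. The brass collar shows below the raised knob at wrist (258,222). The blade still stands in its slot, and the other objects are where they were. Handing in.

```bash
python3 - <<'E'
from cell import arm
print(arm.sign_off())
E
```

```text
the job is handed in; nothing more can be done
None
```

The long blade is home in the fixture's slot, bevel up and released. The gripper is holding the index plunger up at its stop. I handed the job in at about 16 s of the 58 s allowed.

- **Blade:** I felt floor contact at TCP z = 66.3 mm, as predicted. After release, the blade's top-edge pixels matched a projection at z = 102 mm in the scene, side and wrist views, to within about 1–2 mm.
- **Plunger:** The knob rose about 14 mm. The pull climbed to 12 N, roughly the spring's force at the stop. The last 0.5 mm step then moved the tool only 0.1 mm and raised the force to 14 N, so it is at the stop and has not slipped. The pin's clearance above the hole is inferred from this travel, because I could not see the pin tip directly.
- **Surroundings:** In the last scene picture the short blade, the bystanders and the blue and orange plates are where they started.
- **Minor disagreements:** The grip width read 1–2 mm low, 7 for the 8 mm blade and 22 for the 24 mm knob. The camera estimates of the slot and knob positions differed by 2–6 mm. For the blade I used wrist-camera positions relative to the tool, and for the knob I corrected the final position from a close wrist view.

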